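# Free a work light from the packed charging tray and switch it on at the job

## Task

Take the orange work light out of the charging tray and light the steel bracket with it. The three lights stand tight together, so first slide them apart, still flat on the tray, until there are about 20 mm of finger room between the orange light and its neighbours; leave the other two lying in the tray. Then set the orange light down, without dropping it, squarely in the middle of the cork pad with its lens end towards the bracket, let go, and only then slide its switch fully on, leaving the tools on the bench where they are.

Things in the scene. Friction and masses are not known exactly. Their poses are not given: they have to be found in the camera images.
- light: The orange rechargeable work light, a flat bar 170 mm long (its x), 56 mm wide (its y), 38 mm high, about 0.5 kg. Origin: centre of its underside; x points to the white lens end, z up. Grasp it by its flat sides, 56 mm apart. In its top is a slot, see slot. It slides on the tray when pushed sideways.
- slot (a point): Middle of the empty floor of the orange light's slot, at (-1.5, 0, 26) mm in its frame. The slot is 12 mm deep, 30 mm wide (y -15 to +15, side walls 13 mm thick) and runs from x = -24 to +54 mm; behind the switch (x = -24 to +21 when off) it is empty: closed fingertips fit in there, and pressing on a side wall slides the light sideways.
- light_blue: The blue work light, same shape, slot and switch as the orange one. 170 mm long (its x), 56 mm wide (its y), 38 mm high, about 0.5 kg. Origin: centre of its underside; x points to the white lens end, z up. Stays in the tray; may be slid about in it.
- light_black: The black work light, same shape, slot and switch as the orange one. 170 mm long (its x), 56 mm wide (its y), 38 mm high, about 0.5 kg. Origin: centre of its underside; x points to the white lens end, z up. Stays in the tray; may be slid about in it.
- switch (a joint): The orange light's slide switch: 0 to 0.003 m = off (rear), 0.018 m = fully on (nearest the lens). It slides along the light's +x, stays where it is left, and takes about 1 N.
- switch_top (a point): Middle of the top of the orange light's switch nub: a white block 10 mm long (light's x), 20 mm wide, 10 mm tall, rising from the slot's floor to 1.5 mm below the light's top. Off, it stands at x = +26 mm of the light, on at +44 mm. Push its rear (-x) face with fingertips in the empty slot behind it.
- lens (a point): Middle of the orange light's white lens end, at (85, 0, 18) mm in the light's frame.
- tray: Fixed charging tray, grey, yellow lip, 200 mm (x) by 272 mm (y), inside 190 by 262. Origin: centre of its underside, on the bench. Floor at 6 mm; lip 5 mm thick, top at 12 mm. The three lights lie side by side within 1 mm in its middle, lengths along its x, lenses to +x, in any order along y, with about 45 mm of free floor at each outer side.
- pad: Fixed cork pad, 220 mm (x) by 110 mm (y), 6 mm thick, flat on the bench. Origin: centre of its underside; its +x points to the steel bracket.
- bracket: Fixed steel bracket being worked on, 60 mm (x) by 150 mm (y), 62 mm high, its centre 190 mm from the pad's centre along the pad's +x, up to 20 mm to either side. Origin: centre of its underside.
- square: Bystander: combination square with a 90 mm blue stock (at its origin, 18 mm high) and 150 mm steel blade along its x.
- tape: Bystander: yellow tape measure, 70 by 40 mm, 68 mm high; origin under its centre.
- wrench: Bystander: steel wrench lying flat, 190 mm long.
- hammer: Bystander: hammer lying flat, 280 mm long.
- screwdriver: Bystander: screwdriver lying flat, 200 mm long.
- tin: Bystander: round green tin with a steel lid, 94 mm across, 54 mm high; origin under its centre.
Mind the look-alikes: they are no part of the job. Of the things that look like the light_blue, the larger one is meant. Several things have the shape of the light; the one meant has the colours described above.

How it is judged:
On the way, in this order (a step that is already met when the one before it is completed fails the run):
1. finger room: with the orange light still lying on the tray, its centre is more than 72 mm from the centres of the other two (16 mm of gap) (horizontal distance between light and light_blue above 0.072 m and horizontal distance between light and light_black above 0.072 m and z of light in the frame of tray below 0.012 m and y of light in the frame of tray between -0.125 and 0.125 m and x of light in the frame of tray between -0.05 and 0.05 m), for 0.2 s.
2. the orange light lies on the pad, lens to the bracket, let go, still switched off (switch below 7 mm) (x of light in the frame of pad between -0.03 and 0.03 m and y of light in the frame of pad between -0.03 and 0.03 m and z of light in the frame of pad below 0.011 m and x of lens in the frame of pad above 0.04 m and angle between the x axis of light and the x axis of pad, either way round below 0.26 rad and angle between light's own z axis and vertical below 0.08 rad and contact force between the fingers and light below 0.1 N and value of joint switch below 0.007 m), for 0.2 s.
3. its switch is slid on (above 14 mm) with the light on the pad (x of light in the frame of pad between -0.03 and 0.03 m and y of light in the frame of pad between -0.03 and 0.03 m and z of light in the frame of pad below 0.011 m and x of lens in the frame of pad above 0.04 m and angle between the x axis of light and the x axis of pad, either way round below 0.26 rad and angle between light's own z axis and vertical below 0.08 rad and value of joint switch above 0.014 m), for 0.2 s.
At the end, for the whole second after the job is handed in: Orange light flat on the cork pad, within 30 mm of its centre along each pad axis and 0.26 rad of its length, lens end to the bracket, released, at rest, switch over 14 mm on; blue and black lights flat in the tray, centres within 30 mm (x) and 120 mm (y) of its centre (all of step 3 and contact force between the fingers and light below 0.1 N and linear speed of light below 0.02 m/s and x of light_blue in the frame of tray between -0.03 and 0.03 m and y of light_blue in the frame of tray between -0.12 and 0.12 m and z of each of light_blue, light_black in the frame of tray below 0.016 m and angle between each of light_blue, light_black's own z axis and vertical below 0.1 rad and x of light_black in the frame of tray between -0.03 and 0.03 m and y of light_black in the frame of tray between -0.12 and 0.12 m); the robot touches nothing.
It fails at once if the orange light is let go in the air (more than 30 mm above the bench with no finger touching it) (height (world z) of light above 0.03 m and contact force between the fingers and light below 0.02 N).
It fails at once if the blue or black light is lifted out of the tray (40 mm or more) (height (world z) of any of light_blue, light_black above 0.04 m).
It fails at once if a light is tipped over (more than 0.6 rad) (angle between any of light, light_blue, light_black's own z axis and vertical above 0.6 rad).
It fails at once if a bystander tool is moved by more than 30 mm (distance of any of square, tape, wrench, hammer, screwdriver, tin from where it was at the start of the episode above 0.03 m).
It also fails if it takes over 70 s, if anything falls off the work surface, if the arm or the gripper's body presses on something with over 40 N, if the wrist force passes 120 N, or if a joint passes its speed limit or range.

## Robot

A 6-joint arm with a two-finger parallel gripper is mounted at the origin on the work surface. World frame = base frame: x ahead of the robot, y to its left, z up, the work surface at z = 0. Lengths are in m, angles in rad, forces in N, time in s.
With the tool pointing down it reaches from about 0.25 to 0.775 m from the base axis. Payload 8.9 kg.
Tool frame: the origin (TCP) lies midway between the tips of the shut fingers; the grasp point (between the pads) lies grip_point_offset behind it (grip_point_offset is the distance from the TCP to the grasp point, in m); z points along the fingers, y is the line along which they close (so a half turn about z gives the same grasp; the last joint's range is limited). The gripper opens to 85 mm and grips with 20 to 120 N. Pads are 22 mm wide; open, the fingers measure 114 mm over their backs; the gripper's body (76 mm by 85 mm) begins 54 mm behind the grasp point. The pads swing forward as they close: fully open they stand 13 mm farther back than shut.
Start: joints at [-1.393, 0.291, -0.153, 1.127, 0, 1.431], TCP at [0.164, -0.499, 0.231] pointing down, gripper open.
Joint ranges: [-2.52, 2.52], [-0.91, 1.74], [-1.3, 1.37], [-1.96, 2.02], [-1.52, 1.47], [-3.14, 3.14]. Speed limits (rad/s): [2.22, 2.22, 2.79, 3.14, 3.14, 3.14].

## Interface

Orientations are given as a unit quaternion [x, y, z, w].
In Python, from workcell import read_state, snapshot, job_done, spot_in, spot_point, grip_point_offset gives the robot as it stands.
- The arm moves only by the shell command python3 -m crank 'ROWS' [FORCE]. ROWS is text: rows parted by semicolons, each of 5 numbers parted by spaces: the shift along the world's x, y, z in mm, then the turn about the world's z in rad, then the opening, from 0 (shut) to 1 (fully open). A call has 1 to 12 rows; each row shifts and turns the commanded pose from where the row before left it; what a row does not reach is not made up. A row lasts 1/12 s, in which the tool goes at most 41.7 mm and 7.16 degrees, less where a joint would pass 70% of its speed; a pose out of reach is approached as far as the arm can. A call is refused whole if a number of a shift passes 41.7 or a number of a turn 0.125, either way. A call with a gripper value outside its range is refused whole. The fingers move at their own pace and stop on an object; FORCE is the grip in N (left out, the last holds). Time passes only in rows, so rows that do not move let the fingers close. It gives the time, the measured TCP pose, the force, the opening and the grip force at its end, in the units of the state.
- read_state(): the state, without advancing time (a new reading comes with each control period).
- snapshot(name): name is "scene" or "top" or "wrist"; returns a dict with "img" (384x512x3 uint8, red, green, blue), "range_z" (384x512 float32, m along the optical axis (not along the pixel's ray), 0 where there is no reading), "fx", "fy", "cx", "cy" (pixels), "k1" (the pictures are not rectified: a ray, as slopes to the right and down, at radius r is drawn at 1 + k1 r^2 times it, then the intrinsics apply), "origin" and "attitude" of the camera in the world. Camera axes: x right, y down, z forward; pixel columns grow to the right and rows downward; lengths in m; the calibration is good to about 2 mm. A picture is of the moment at which its call begins.
- job_done(): hands the job in; it is judged then, once.
Trained networks look in a picture, given as the dict that the camera call returned (one of the last four; its "shot" number tells which), for a name from the list of things; names that differ only in an ending like _2 or _b are one class to them, and where a whole thing is asked for, a point or a joint stands for the part that bears it (a point fixed in the world has none). Each returns a list of dicts, best first, with "p" (0 to 1); they miss things now and then, are a little off and sometimes report something else, mostly with a low value. They report only what shows in the picture. A call takes as long as a camera call. They do not tell look-alikes from the thing itself.
- spot_in(thing, picture): "at" ([x, y, z] in m, in world coordinates, good to about 4 mm: the middle of the surface that is visible of it).
- spot_point(thing, picture): "at" ([x, y, z] in m, in world coordinates, good to about 4 mm: a listed point, or the origin of a listed thing).
The state is a dict: "time_s": time; "joint_pos": joint angles; "qvel": joint speeds; "joint_efforts": joint torques, N m; "eef_pos": TCP position; "eef_rot": TCP orientation; "ft_force": force on the tool from outside, world axes, zero at the start; "moment": the same for the moment, N m; "finger_gap": finger opening in m; "finger_force": force on a finger pad.
Only numpy, scipy, OpenCV 4.12 (cv2) and the standard library are available. Lean on these libraries where they do the work, as an engineer would, in place of code of your own. Each camera call takes 0.05 s, during which the arm holds its last target. There are 200 camera calls.

## Working session

There is one attempt and no reset: what is moved stays moved. The work goes in short steps, Python scripts to look and compute and a shell command to move; the robot and the scene stay as the last step left them, time stands still between calls to the robot, and variables do not carry over. Pictures are saved under pics/ and viewed, at most 10 in all, crops included, and the job is handed in when it is done.

```bash
mkdir -p pics
cat > h.py <<'E'
import numpy as np, cv2
from scipy.spatial.transform import Rotation as R
from workcell import *
def att(s):
    a=np.array(s["attitude"]); return a if a.shape==(3,3) else R.from_quat(a).as_matrix()
def cloud(s):
    K=np.array([[s["fx"],0,s["cx"]],[0,s["fy"],s["cy"]],[0,0,1]])
    v,u=np.mgrid[0:384,0:512]
    p=cv2.undistortPoints(np.stack([u,v],-1).reshape(-1,1,2).astype(float),K,np.array([s["k1"],0,0,0,0.])).reshape(384,512,2)
    z=s["range_z"]
    P=np.dstack([p[...,0]*z,p[...,1]*z,z])@att(s).T+np.array(s["origin"])
    P[z==0]=np.nan
    return P
def save(s,n): cv2.imwrite(f"pics/{n}.png",s["img"][...,::-1])
E
python3 - <<'E'
from h import *
for n in("top","scene"):
    s=snapshot(n); save(s,n+"0"); np.save(n+"0.npy",cloud(s)); print(n,s["origin"])
    for t in("light","pad","bracket","tray","light_blue","light_black","tin","tape"):
        print(t,[(np.round(d["at"],3).tolist(),round(d["p"],2)) for d in spot_point(t,s)[:4]])
print(grip_point_offset)
E
```

```text
top [ 0.31591909 -0.01915239  1.7307556 ]
light [([0.473, -0.248, 0.01], 0.92), ([0.196, -0.31, -0.001], 0.74)]
pad [([0.488, 0.235, 0.003], 0.93)]
bracket [([0.682, 0.227, -0.004], 0.68), ([0.784, 0.024, -0.002], 0.59)]
tray [([0.563, 0.565, -0.002], 0.49)]
light_blue [([0.483, -0.19, 0.006], 0.86), ([0.558, 0.011, 0.005], 0.84)]
light_black [([0.467, -0.298, 0.005], 0.86)]
tin [([0.784, -0.169, -0.0], 0.56)]
tape [([0.6, 0.464, 0.0], 0.74), ([0.564, 0.564, -0.001], 0.58), ([0.466, -0.298, 0.004], 0.18)]
scene [1.19549799 0.37406037 1.21756846]
light [([0.476, -0.249, 0.003], 0.78), ([0.201, -0.311, -0.002], 0.75), ([0.679, 0.23, -0.001], 0.32)]
pad [([0.492, 0.225, 0.0], 0.62)]
bracket [([0.681, 0.229, -0.002], 0.57)]
tray []
light_blue [([0.483, -0.189, 0.008], 0.88), ([0.559, 0.008, 0.004], 0.7)]
light_black [([0.466, -0.302, 0.01], 0.65)]
tin [([0.588, -0.454, 0.001], 0.72)]
tape []
0.0187
```

View pics/top0.png

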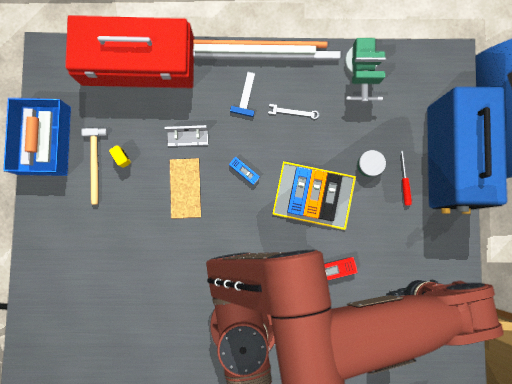

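View pics/scene0.png

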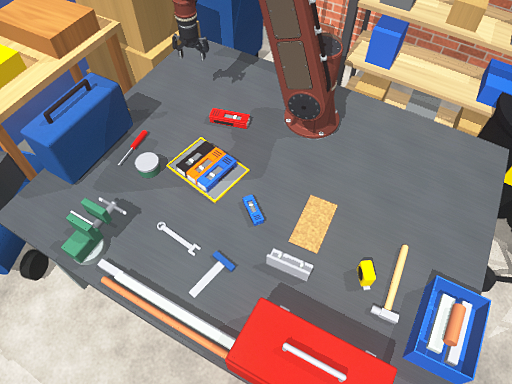

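Top view: tray at about px (315,195), holding blue (299,192), orange (315,193) and black (331,197), with lenses up (+x). The pad is at (185,188), with the bracket above it at (187,135). The red light at (340,268) and the small blue one at (244,171) are look-alikes. Next I'll get the yaws.

Run:
```python
from h import *
P=np.load("top0.npy"); im=cv2.imread("pics/top0.png"); hsv=cv2.cvtColor(im,cv2.COLOR_BGR2HSV)
def rect(m,n):
    q=P[m]; q=q[~np.isnan(q).any(1)]
    r=cv2.minAreaRect((q[:,:2]*1000).astype(np.float32)); print(n,len(q),"z",np.round(np.median(q[:,2]),3),r)
    
box=np.zeros(im.shape[:2],bool); box[155:235,268:360]=1
H,S,V=hsv[...,0],hsv[...,1],hsv[...,2]
top=(P[...,2]>.03)&(P[...,2]<.06)&box
rect(top&(H>8)&(H<22)&(S>150),"orange")
rect(top&(H>100)&(H<125)&(S>120),"blue")
rect(top,"all lights")
rect(box&(H>24)&(H<34)&(S>120),"lip")
b=np.zeros_like(box); b[150:225,160:210]=1
rect(b&(H>8)&(H<28)&(S>60)&(P[...,2]<.02),"pad")
b=np.zeros_like(box); b[115:153,155:215]=1
rect(b&(P[...,2]>.02),"bracket")
s=read_state(); Rm=R.from_quat(s["eef_rot"]).as_matrix(); print(Rm.round(3),s["finger_gap"],s["eef_pos"])
```

```text
orange 336 z 0.043 ((473.9368591308594, -249.83169555664062), (57.66481018066406, 169.7991485595703), 79.14836883544922)
blue 545 z 0.043 ((484.3051452636719, -192.0997314453125), (56.20039749145508, 170.30897521972656), 79.16925048828125)
all lights 2029 z 0.042 ((505.9249572753906, -280.6769104003906), (222.07400512695312, 246.0671844482422), 79.16925048828125)
lip 416 z 0.01 ((472.03387451171875, -250.5989990234375), (278.6244201660156, 205.10806274414062), 79.00727844238281)
pad 1786 z 0.005 ((491.4034423828125, 229.91552734375), (223.51280212402344, 112.86619567871094), 3.2763874530792236)
bracket 234 z 0.051 ((693.3978881835938, 224.11550903320312), (40.378238677978516, 149.04745483398438), 4.6950459480285645)
[[ 0.95   0.311  0.   ]
 [ 0.311 -0.95   0.   ]
 [ 0.    -0.    -1.   ]] 0.08542217133800739 [ 0.16354689 -0.49886993  0.23130364]
```

```bash
python3 -m crank '29 27.9 -2.8 0.0969 0; 29 27.9 -2.8 0.0969 0; 29 27.9 -2.8 0.0969 0; 29 27.9 -2.8 0.0969 0; 29 27.9 -2.8 0.0969 0; 29 27.9 -2.8 0.0969 0; 29 27.9 -2.8 0.0969 0; 29 27.9 -2.8 0.0969 0; 29 27.9 -2.8 0.0969 0; 29 27.9 -2.8 0.0969 0; 29 27.9 -2.8 0.0969 0; 0 0 0 0 0' 40
cat >> h.py <<'E'
def tool():
    s=read_state(); M=R.from_quat(s["eef_rot"]).as_matrix()
    print("t",round(s["time_s"],2),"tcp",np.round(np.array(s["eef_pos"])*1e3,1),"yaw_y",np.degrees(np.arctan2(M[1,1],M[0,1])).round(1),"down",M[2,2].round(4),"q",np.round(s["joint_pos"],2),"F",np.round(s["ft_force"],1),"gap",round(s["finger_gap"],4))
E
python3 - <<'E'
from h import *
tool()
s=snapshot("wrist"); save(s,"w1"); np.save("w1.npy",cloud(s))
for t in("slot","light","light_blue","light_black"):
    print(t,[(np.round(d["at"],3).tolist(),round(d["p"],2)) for d in spot_point(t,s)[:4]])
E
```

```text
time_s: 1.9
eef_pos: [0.4864, -0.1873, 0.2001]
eef_rot: [0.767, 0.642, 0.001, -0.0]
ft_force: [-1.7, 0.3, 0.3]
finger_gap: 0.0001
finger_force: 0.0
t 1.9 tcp [ 486.4 -187.3  200.1] yaw_y -10.1 down -1.0 q [-0.51  0.3  -0.22  1.05  0.    1.24] F [-1.7  0.3  0.3] gap 0.0001
slot [([0.202, -0.31, 0.025], 0.71), ([0.472, -0.246, 0.034], 0.65)]
light [([0.477, -0.251, 0.01], 0.87), ([0.198, -0.31, 0.003], 0.6)]
light_blue [([0.482, -0.19, 0.008], 0.74)]
light_black [([0.476, -0.25, 0.006], 0.73)]
```

View pics/w1.png

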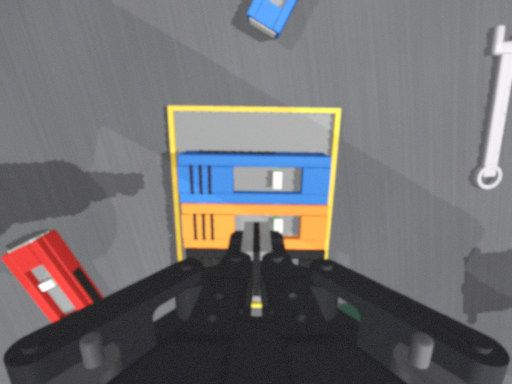

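The wrist picture shows the blue light (180-330, 153-203) and its slot (233-300, 166-192), with the orange one below it. The shut fingertips are at (258,230).

```bash
cat >> h.py <<'E'
def blue_orange(P,img,zmin=.036,zmax=.06,lim=None):
    hsv=cv2.cvtColor(img,cv2.COLOR_BGR2HSV); H,S=hsv[...,0],hsv[...,1]
    Z=(P[...,2]>zmin)&(P[...,2]<zmax)&(np.hypot(P[...,0]-.475,P[...,1]+.25)<.2 if lim is None else lim)
    out={}
    for n,m in(("blue",(H>100)&(H<125)&(S>120)),("orange",(H>8)&(H<22)&(S>150))):
        m=cv2.morphologyEx((m&Z).astype(np.uint8),cv2.MORPH_OPEN,np.ones((3,3)))>0
        q=P[m]
        if len(q)<50: continue
        r=cv2.minAreaRect((q[:,:2]*1000).astype(np.float32)); print(n,len(q),"z",np.median(q[:,2]).round(4),np.round(r[0],1),np.round(r[1],1),round(r[2],1))
E
python3 - <<'E'
from h import *
P=np.load("w1.npy"); im=cv2.imread("pics/w1.png")
blue_orange(P,im)
# nub (white) and slot floor of blue
hsv=cv2.cvtColor(im,cv2.COLOR_BGR2HSV)
m=np.zeros(im.shape[:2],bool); m[164:194,230:303]=1
q=P[m&(hsv[...,1]<60)&(hsv[...,2]>180)]; print("nub",len(q),np.nanmedian(q,0).round(4))
q=P[m&(hsv[...,1]<60)&(hsv[...,2]<170)]; print("floor",len(q),np.nanmedian(q,0).round(4)); print(cv2.minAreaRect((q[:,:2]*1000).astype(np.float32)))
tool()
E
```

```text
blue 5424 z 0.0453 [ 482.7 -190.1] [ 55.  168.3] 78.9
orange 3964 z 0.0454 [ 473.7 -248.2] [ 56.8 169.1] 79.1
nub 265 [ 0.5086 -0.1954  0.0429]
floor 354 [ 0.5265 -0.1999  0.0339]
((499.6553649902344, -197.49063110351562), (26.940881729125977, 72.82659149169922), 82.34381866455078)
t 2.15 tcp [ 482.  -192.7  200.6] yaw_y -10.9 down -1.0 q [-0.52  0.3  -0.22  1.05 -0.    1.24] F [-0.6 -0.1 -0. ] gap -0.0001
```

```bash
python3 -m crank '-0.7 1.4 -35 0 0; 0 0 -35 0 0; 0 0 -35 0 0; 0 0 -30 0 0; 0 0 -15 0 0; 0 0 -8 0 0; 0 0 -6 0 0; 0 0 0 0 0; 0 0 0 0 0' 40
python3 -c "
from h import *
tool()"
```

```text
time_s: 2.9
eef_pos: [0.4823, -0.1913, 0.0374]
eef_rot: [0.771, 0.637, 0.0, 0.001]
ft_force: [0.2, 0.4, -0.2]
finger_gap: 0.0001
finger_force: 0.0
t 2.9 tcp [ 482.3 -191.3   37.4] yaw_y -10.8 down -1.0 q [-0.52  0.47 -0.45  0.65 -0.    1.24] F [ 0.2  0.4 -0.2] gap 0.0001
```

In the slot with no contact. Now I'll slide blue to +y, then lift.

```bash
python3 -m crank '0.6 3 -2 0 0; 0.8 4 0 0 0; 0.8 4 0 0 0; 0.8 4 0 0 0; 0.8 4 0 0 0; 0.8 4 0 0 0; 0.8 4 0 0 0; 0.8 4 0 0 0; 0 0 0 0 0; 0 0 0 0 0'
python3 -m crank '-0.5 -2.5 0 0 0; 0 0 10 0 0; 0 0 30 0 0; 0 0 40 0 0; -3 -30 20 0 0; -3 -30 0 0 0; -4 -30 0 0 0; -8 -30 0 0 0; -8 -30 0 0 0; 0 0 0 0 0; 0 0 0 0 0'
python3 - <<'E'
from h import *
tool()
s=snapshot("wrist"); save(s,"w2"); np.save("w2.npy",cloud(s))
blue_orange(cloud(s),cv2.imread("pics/w2.png"))
E
```

```text
time_s: 3.73
eef_pos: [0.4889, -0.16, 0.0352]
eef_rot: [0.77, 0.638, 0.0, 0.001]
ft_force: [0.3, -5.4, 2.3]
finger_gap: 0.0002
finger_force: 2.7
time_s: 4.65
eef_pos: [0.4608, -0.3128, 0.1347]
eef_rot: [0.771, 0.637, 0.0, -0.0]
ft_force: [0.1, 0.8, 0.2]
finger_gap: -0.0002
finger_force: 0.0
t 4.65 tcp [ 460.8 -312.8  134.7] yaw_y -10.9 down -1.0 q [-0.73  0.42 -0.23  0.92  0.    1.03] F [0.1 0.8 0.2] gap -0.0002
blue 6814 z 0.0452 [ 486.1 -178.4] [ 28.5 168.2] 79.5
orange 10466 z 0.0453 [ 474.2 -248. ] [ 56.3 171.6] 79.1
```

View pics/w2.png

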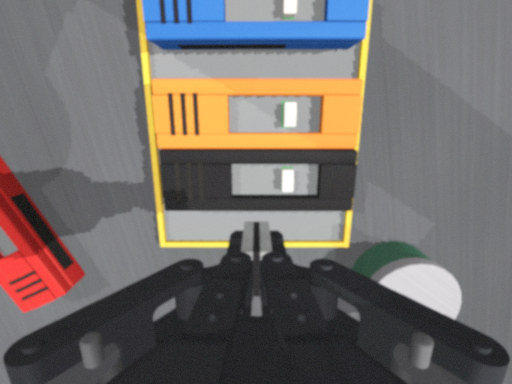

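Blue is now clear of orange by about 27 mm (rows 48-78). Black is at rows 150-210, its nub at (288,181).

Run:
```python
from h import *
P=np.load("w2.npy"); c=np.nanmedian(P[174:190,284:292].reshape(-1,3),0); print(c)
x=np.array([.982,-.189]); print("black slot", c[:2]-x*.0275, "floor", np.nanmedian(P[175:185,240:270].reshape(-1,3),0))
```

```text
[ 0.48973193 -0.30857328  0.04401044]
black slot [ 0.46272693 -0.30337578] floor [ 0.46113546 -0.30357377  0.03389369]
```

```bash
python3 -m crank '1.5 9.3 0 0 0; 0 0 -35 0 0; 0 0 -35 0 0; 0 0 -15 0 0; 0 0 -8 0 0; 0 0 -5 0 0; 0 0 0 0 0; 0 0 0 0 0'
python3 -m crank '-0.6 -3 0 0 0; -0.8 -4 0 0 0; -0.8 -4 0 0 0; -0.8 -4 0 0 0; -0.8 -4 0 0 0; -0.8 -4 0 0 0; -0.8 -4 0 0 0; -0.8 -4 0 0 0; 0 0 0 0 0; 0 0 0 0 0'
python3 -c "
from h import *
tool()"
```

```text
time_s: 5.37
eef_pos: [0.4638, -0.3027, 0.0375]
eef_rot: [0.77, 0.638, 0.0, 0.001]
ft_force: [-0.0, 0.1, 1.6]
finger_gap: -0.0002
finger_force: 0.0
time_s: 6.2
eef_pos: [0.4568, -0.3343, 0.0367]
eef_rot: [0.771, 0.637, 0.0, 0.0]
ft_force: [1.4, 5.1, 3.3]
finger_gap: 0.0001
finger_force: 2.4
t 6.2 tcp [ 456.8 -334.3   36.7] yaw_y -10.8 down -1.0 q [-0.76  0.55 -0.32  0.71  0.    1.  ] F [1.4 5.1 3.3] gap 0.0001
```

```bash
python3 -m crank '0.5 2.5 0 0 0; 0 0 10 0 0; 0 0 30 0 0; 0 0 40 0 0; 0 0 20 0 0'
python3 -m crank '1.4 7 0 0.1208 0.85; 1.4 7 0 0.1208 0.85; 1.4 7 0 0.1208 0.85; 1.4 7 0 0.1208 0.85; 1.4 7 0 0.1208 0.85; 1.4 7 0 0.1208 0.85; 1.4 7 0 0.1208 0.85; 1.4 7 0 0.1208 0.85; 1.4 7 0 0.1208 0.85; 1.4 7 0 0.1208 0.85; 1.4 7 0 0.1208 0.85; 1.4 7 0 0.1208 0.85'
python3 -m crank '0 0 0 0.1208 0.85; 0 0 0 0 0.85; 0 0 0 0 0.85; 0 0 0 0 0.85'
python3 - <<'E'
from h import *
tool()
s=snapshot("wrist"); save(s,"w3"); np.save("w3.npy",cloud(s))
blue_orange(cloud(s),cv2.imread("pics/w3.png"))
s=snapshot("top"); save(s,"t3"); blue_orange(cloud(s),cv2.imread("pics/t3.png"),.03)
E
```

```text
time_s: 6.62
eef_pos: [0.4582, -0.3327, 0.1408]
eef_rot: [0.77, 0.637, -0.0, 0.002]
ft_force: [0.9, -0.5, 0.2]
finger_gap: 0.0002
finger_force: 0.0
time_s: 7.62
eef_pos: [0.4742, -0.2475, 0.1372]
eef_rot: [0.151, 0.988, -0.001, 0.0]
ft_force: [-0.1, -0.6, 0.1]
finger_gap: 0.0723
finger_force: 0.0
time_s: 7.95
eef_pos: [0.4742, -0.2477, 0.1368]
eef_rot: [0.096, 0.995, -0.0, 0.0]
ft_force: [-0.2, -0.1, -0.2]
finger_gap: 0.0725
finger_force: 0.0
t 7.95 tcp [ 474.2 -247.7  136.8] yaw_y 79.0 down -1.0 q [-0.62  0.38 -0.28  0.9  -0.   -0.43] F [-0.2 -0.1 -0.2] gap 0.0725
blue 7622 z 0.0452 [ 488.4 -165.1] [ 56.2 168.6] 79.2
orange 8115 z 0.0453 [ 474.2 -247.1] [ 55.1 169. ] 78.9
blue 449 z 0.0426 [ 490.7 -165.4] [ 56.2 168.8] 79.4
```

View pics/w3.png

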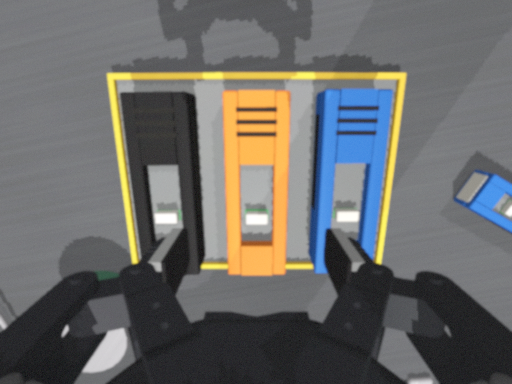

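Black, orange and blue now stand about 26 mm apart, with orange midway between the fingers. Going down to grasp it.

```bash
python3 -m crank '0 0.3 -30 0 0.79; 0 0 -30 0 0.79; 0 0 -25 0 0.79; 0 0 -20 0 0.79; 0 0 -13 0 0.79; 0 0 -8 0 0.79; 0 0 0 0 0.79; 0 0 0 0 0.79'
python3 -m crank '0 0 0 0 0.4; 0 0 0 0 0.4; 0 0 0 0 0.4; 0 0 0 0 0.4; 0 0 0 0 0.4; 0 0 0 0 0.4' 45
python3 -c "
from h import *
tool()"
```

```text
time_s: 8.72
eef_pos: [0.4742, -0.2471, 0.0107]
eef_rot: [0.095, 0.996, 0.0, -0.0]
ft_force: [0.7, -0.4, -0.1]
finger_gap: 0.0675
finger_force: 0.0
time_s: 9.22
eef_pos: [0.4748, -0.2477, 0.0117]
eef_rot: [0.094, 0.996, -0.001, 0.001]
ft_force: [-1.7, -1.1, 6.8]
finger_gap: 0.0556
finger_force: 49.3
t 9.22 tcp [ 474.8 -247.7   11.7] yaw_y 79.2 down -1.0 q [-0.62  0.53 -0.43  0.61 -0.   -0.43] F [-1.7 -1.1  6.8] gap 0.0556
```

```bash
python3 -m crank '0 0 3 0 0.4; 0 0 8 0 0.4; 0 0 15 0 0.4; 0 0 20 0 0.4; 0 0 20 0 0.4; 0 0 20 0 0.4; 0 0 15 0 0.4; 0 0 8 0 0.4; 0 0 0 0 0.4'
python3 -m crank '0.5 10 0 0 0.4; 1 20 0 0.02 0.4; 1 30 0 0.02 0.4; 1 30 0 0.02 0.4; 1 30 0 0.02 0.4; 1 30 0 0.02 0.4; 1 30 0 0.02 0.4; 1 30 0 0.02 0.4; 1 30 0 0.02 0.4; 1 30 0 0.02 0.4; 1 30 0 0.02 0.4; 1 30 0 0.02 0.4'
python3 -m crank '1 30 0 0.02 0.4; 1 30 0 0.007 0.4; 1 30 0 0 0.4; 1 30 0 0 0.4; 0.5 18 0 0 0.4; 0.5 9 0 0 0.4; 0 0 0 0 0.4; 0 0 0 0 0.4'
python3 - <<'E'
from h import *
tool()
s=snapshot("top"); save(s,"t4"); P=cloud(s); im=cv2.imread("pics/t4.png"); blue_orange(P,im,.12,.2,lim=P[...,1]>.1)
s=snapshot("wrist"); save(s,"w4"); P=cloud(s); im=cv2.imread("pics/w4.png"); hsv=cv2.cvtColor(im,cv2.COLOR_BGR2HSV)
blue_orange(P,im,.1,.2,lim=P[...,1]>.1)
m=(hsv[...,0]>8)&(hsv[...,0]<28)&(hsv[...,1]>60)&(P[...,2]<.02)&(np.abs(P[...,0]-.49)<.16)&(np.abs(P[...,1]-.23)<.1)
m=cv2.morphologyEx(m.astype(np.uint8),cv2.MORPH_OPEN,np.ones((5,5)))>0
print("pad",cv2.minAreaRect((P[m][:,:2]*1000).astype(np.float32)))
E
```

```text
time_s: 9.97
eef_pos: [0.4751, -0.2475, 0.1214]
eef_rot: [0.094, 0.996, -0.001, 0.001]
ft_force: [0.8, -0.0, -3.8]
finger_gap: 0.0551
finger_force: 49.0
time_s: 10.97
eef_pos: [0.4841, 0.085, 0.1183]
eef_rot: [-0.016, 1.0, 0.0, -0.001]
ft_force: [1.1, 0.6, -4.5]
finger_gap: 0.0549
finger_force: 49.0
time_s: 11.63
eef_pos: [0.4896, 0.2298, 0.1185]
eef_rot: [-0.03, 1.0, -0.0, -0.001]
ft_force: [0.4, -0.4, -3.4]
finger_gap: 0.0553
finger_force: 49.1
t 11.63 tcp [489.6 229.8 118.5] yaw_y 93.4 down -1.0 q [ 0.3   0.41 -0.29  0.87 -0.    0.24] F [ 0.4 -0.4 -3.4] gap 0.0553
orange 84 z 0.1489 [449.7 207.9] [58.5 19.8] 4.7
orange 24667 z 0.1525 [461.1 228.2] [114.7  56.8] 3.8
pad ((0.0, 0.0), (0.0, 0.0), 0.0)
```

View pics/w4.png

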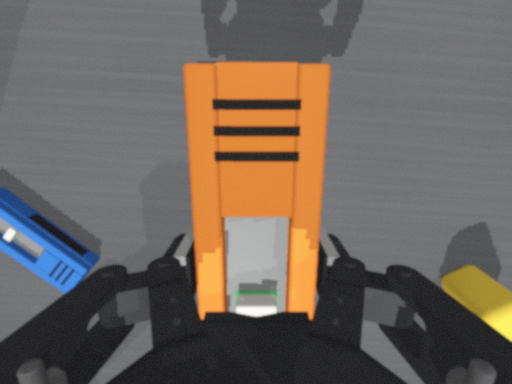

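The light hangs level with its lens end toward +x, over the pad. I'll lower it to the same height it was grasped at, since the pad top and tray floor are both at 6 mm.

```bash
python3 -m crank '1 0 -15 0 0.4; 0 0 -25 0 0.4; 0 0 -25 0 0.4; 0 0 -20 0 0.4; 0 0 -10 0 0.4; 0 0 -6 0 0.4; 0 0 -3 0 0.4; 0 0 -1 0 0.4; 0 0 0 0 0.4; 0 0 0 0 0.4'
python3 -c "
from h import *
tool()"
```

```text
time_s: 12.57
eef_pos: [0.4924, 0.2302, 0.0154]
eef_rot: [-0.029, 1.0, 0.0, 0.001]
ft_force: [0.2, -0.3, -3.6]
finger_gap: 0.0555
finger_force: 49.0
t 12.57 tcp [492.4 230.2  15.4] yaw_y 93.3 down -1.0 q [ 0.3   0.54 -0.4   0.63 -0.    0.24] F [ 0.2 -0.3 -3.6] gap 0.0555
```

```bash
python3 -m crank '0 0 -1.5 0 0.4; 0 0 -1 0 0.4; 0 0 -1 0 0.4; 0 0 -0.5 0 0.4; 0 0 0 0 0.4; 0 0 0 0 0.4'
python3 -c "
from h import *
tool()"
```

```text
time_s: 13.07
eef_pos: [0.4919, 0.2302, 0.0117]
eef_rot: [-0.029, 1.0, 0.0, 0.001]
ft_force: [-4.2, -0.5, 10.9]
finger_gap: 0.0553
finger_force: 51.0
t 13.07 tcp [491.9 230.2  11.7] yaw_y 93.4 down -1.0 q [ 0.3   0.55 -0.4   0.62 -0.    0.24] F [-4.2 -0.5 10.9] gap 0.0553
```

Touched down. Release, rise, then shut the fingers and turn a quarter.

```bash
python3 -m crank '0 0 0.5 0 0.85; 0 0 0 0 0.85; 0 0 0 0 0.85; 0 0 0 0 0.85; 0 0 0 0 0.85; 0 0 0 0 0.85; 0 0 10 0 0.85; 0 0 25 0 0.85; 0 0 35 0 0.85; 0 0 35 0 0.85; -6 0 25 0 0.85'
python3 -m crank '-3 0 0 -0.1208 0; -3 0 0 -0.1208 0; -3 0 0 -0.1208 0; -3 0 0 -0.1208 0; -3 0 0 -0.1208 0; 0 0 0 -0.1208 0; 0 0 0 -0.1208 0; 0 0 0 -0.1208 0; 0 0 0 -0.1208 0; 0 0 0 -0.1208 0; 0 0 0 -0.1208 0; 0 0 0 -0.1208 0'
python3 -m crank '0 0 0 -0.1208 0; 0 0 0 0 0; 0 0 0 0 0'
python3 - <<'E'
from h import *
tool()
s=snapshot("wrist"); save(s,"w5"); P=cloud(s); np.save("w5.npy",P)
blue_orange(P,cv2.imread("pics/w5.png"),lim=P[...,1]>.1)
print([(np.round(d["at"],3).tolist(),round(d["p"],2)) for t in("slot","switch_top") for d in spot_point(t,s)[:3]])
E
```

```text
time_s: 13.98
eef_pos: [0.4872, 0.2303, 0.1446]
eef_rot: [-0.029, 1.0, 0.0, 0.002]
ft_force: [0.7, -0.2, 0.8]
finger_gap: 0.0726
finger_force: 0.0
time_s: 14.98
eef_pos: [0.4706, 0.23, 0.1418]
eef_rot: [0.643, 0.766, 0.0, 0.0]
ft_force: [0.4, 0.1, -0.6]
finger_gap: 0.0001
finger_force: 0.0
time_s: 15.23
eef_pos: [0.4707, 0.23, 0.1415]
eef_rot: [0.685, 0.729, 0.0, 0.0]
ft_force: [0.2, 0.0, -0.2]
finger_gap: 0.0002
finger_force: 0.0
t 15.23 tcp [470.7 230.  141.5] yaw_y 3.6 down -1.0 q [ 0.31  0.36 -0.31  0.91  0.    1.82] F [ 0.2  0.  -0.2] gap 0.0002
orange 8314 z 0.0453 [491.1 230.8] [169.7  56.6] 3.2
[([0.489, 0.233, 0.03], 0.7), ([0.518, 0.234, 0.045], 0.74)]
```

View pics/w5.png

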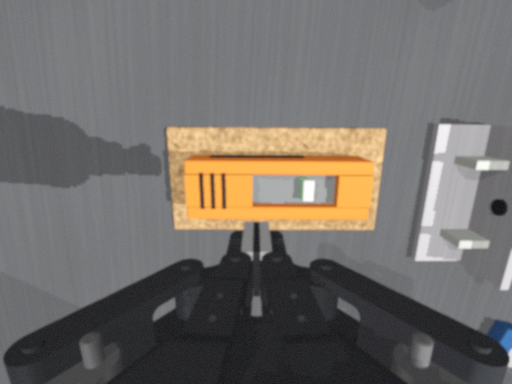

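The light lies centred on the pad (x 185-373, rows 157-219), lens toward the bracket at right. The nub is at (308,190).

```bash
python3 -m crank '9 0.4 0 0 0; 9.3 0.4 0 0 0; 0 0 -35 0 0; 0 0 -35 0 0; 0 0 -20 0 0; 0 0 -8 0 0; 0 0 -6 0 0; 0 0 -1 0 0; 0 0 0 0 0'
python3 -m crank '2 0.1 0 0 0; 2 0.1 0 0 0; 2 0.1 0 0 0; 2 0.1 0 0 0; 2 0.1 0 0 0; 2 0.1 0 0 0; 2 0.1 0 0 0; 2 0.1 0 0 0; 2 0.2 0 0 0; 2 0.2 0 0 0; 0 0 0 0 0; 0 0 0 0 0'
cat > chk.py <<'E'
from h import *
tool()
s=snapshot("wrist"); P=cloud(s); im=s["img"][...,::-1].copy(); hsv=cv2.cvtColor(im,cv2.COLOR_BGR2HSV)
blue_orange(P,im,lim=P[...,1]>.1)
s=snapshot("top"); save(s,"t6"); P=cloud(s); im=s["img"][...,::-1].copy()
blue_orange(P,im,.03,lim=P[...,1]>.1)
E
python3 chk.py
```

```text
time_s: 16.13
eef_pos: [0.49, 0.2311, 0.0367]
eef_rot: [0.686, 0.728, 0.001, 0.0]
ft_force: [0.6, -0.7, 0.1]
finger_gap: -0.0002
finger_force: 0.0
time_s: 17.13
eef_pos: [0.5094, 0.232, 0.036]
eef_rot: [0.686, 0.728, 0.0, 0.0]
ft_force: [0.3, -1.0, 0.8]
finger_gap: 0.0002
finger_force: 0.5
t 17.13 tcp [509.4 232.   36. ] yaw_y 3.4 down -1.0 q [ 0.3   0.54 -0.33  0.7  -0.    1.81] F [ 0.3 -1.   0.8] gap 0.0002
orange 18039 z 0.0453 [490.9 231.7] [170.9  55.9] 3.5
blue 378 z 0.0449 [665.1 753.1] [184.3 244.3] 89.7
```

```bash
for i in 1 2 3; do python3 -m crank '1 0.05 0 0 0; 1 0.05 0 0 0; 0 0 0 0 0; 0 0 0 0 0' | tr '\n' ' '; echo; done
python3 - <<'E'
from h import *
tool()
s=snapshot("wrist"); save(s,"w6"); P=cloud(s); blue_orange(P,s["img"][...,::-1].copy(),lim=P[...,1]>.1)
E
```

```text
time_s: 17.57 eef_pos: [0.511, 0.2322, 0.036] eef_rot: [0.686, 0.728, 0.0, -0.0] ft_force: [-0.5, -0.4, 1.2] finger_gap: 0.0001 finger_force: 1.0 
time_s: 17.9 eef_pos: [0.5131, 0.2323, 0.036] eef_rot: [0.686, 0.728, 0.0, 0.0] ft_force: [-1.0, 0.7, 2.9] finger_gap: -0.0006 finger_force: 1.0 
time_s: 18.23 eef_pos: [0.5151, 0.2324, 0.036] eef_rot: [0.686, 0.728, 0.0, 0.0] ft_force: [0.4, -0.0, 1.3] finger_gap: 0.0002 finger_force: 1.0 
t 18.23 tcp [515.1 232.4  36. ] yaw_y 3.4 down -1.0 q [ 0.29  0.55 -0.32  0.71  0.    1.81] F [ 0.4 -0.   1.3] gap 0.0002
orange 18119 z 0.0453 [490.7 232.1] [170.9  56.3] 4.1
```

View pics/w6.png

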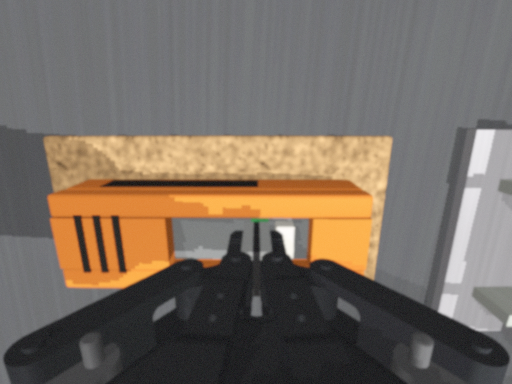

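The nub's front is at px 295 and the slot end at 310, so the switch is at about 14.5 mm. Pushing to the stop.

```bash
for i in 1 2 3; do python3 -m crank '1 0.05 0 0 0; 0.5 0.03 0 0 0; 0 0 0 0 0; 0 0 0 0 0' | tr '\n' ' '; echo; done
```

```text
time_s: 18.62 eef_pos: [0.5165, 0.2325, 0.036] eef_rot: [0.686, 0.728, 0.0, -0.0] ft_force: [-0.9, 1.3, 2.2] finger_gap: 0.0 finger_force: 1.1 
time_s: 18.95 eef_pos: [0.5181, 0.2325, 0.036] eef_rot: [0.686, 0.728, 0.0, 0.0] ft_force: [-0.8, 0.1, 2.0] finger_gap: 0.0 finger_force: 1.1 
time_s: 19.28 eef_pos: [0.5195, 0.2326, 0.036] eef_rot: [0.686, 0.728, 0.0, 0.0] ft_force: [0.1, 0.7, 2.9] finger_gap: -0.0001 finger_force: 1.1
```

```bash
python3 -m crank '0.5 0.03 0 0 0; 0.5 0.03 0 0 0; 0 0 0 0 0; 0 0 0 0 0'; python3 -m crank '-4 -0.2 0 0 0; 0 0 10 0 0; 0 0 30 0 0; 0 0 40 0 0; -25 0 30 0 0; -25 0 0 0 0; -10 0 0 0 0; 0 0 0 0 0; 0 0 0 0 0'
python3 - <<'E'
from h import *
tool()
s=snapshot("wrist"); save(s,"w7"); P=cloud(s); im=s["img"][...,::-1].copy(); blue_orange(P,im,lim=P[...,1]>.1)
print([(np.round(d["at"],3).tolist(),round(d["p"],2)) for d in spot_point("switch_top",s)[:2]])
s=snapshot("top"); save(s,"t7"); P=cloud(s); im=s["img"][...,::-1].copy(); blue_orange(P,im,.03)
for t in("light_black","light_blue","tin"): print(t,[(np.round(d["at"],3).tolist(),round(d["p"],2)) for d in spot_point(t,s)[:3]])
E
```

```text
time_s: 19.62
eef_pos: [0.5198, 0.2326, 0.0359]
eef_rot: [0.686, 0.728, -0.0, -0.0]
ft_force: [-3.3, 0.4, 5.5]
finger_gap: -0.0001
finger_force: 2.4
time_s: 20.37
eef_pos: [0.4565, 0.2323, 0.1459]
eef_rot: [0.686, 0.728, -0.0, 0.0]
ft_force: [0.3, -0.4, -0.7]
finger_gap: 0.0
finger_force: 0.0
t 20.37 tcp [456.5 232.3 145.9] yaw_y 3.4 down -1.0 q [ 0.33  0.33 -0.33  0.91 -0.    1.84] F [ 0.3 -0.4 -0.7] gap 0.0
orange 7923 z 0.0453 [491.  230.6] [169.4  56.8] 3.2
[([0.535, 0.233, 0.046], 0.71)]
blue 547 z 0.0427 [ 489.2 -165.3] [ 56.3 169.4] 79.3
light_black [([0.487, -0.162, 0.005], 0.72), ([0.458, -0.327, 0.006], 0.7)]
light_blue [([0.56, 0.008, 0.005], 0.62), ([0.49, -0.162, 0.003], 0.56)]
tin [([0.584, -0.451, -0.004], 0.63)]
```

View pics/w7.png

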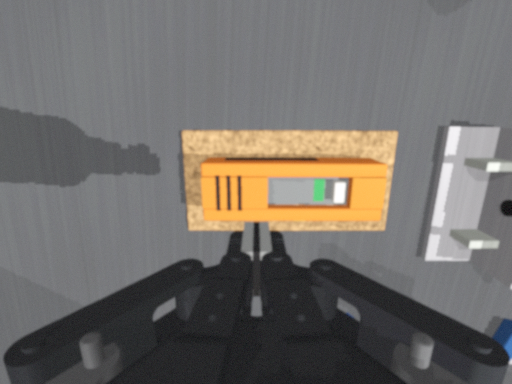

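The nub is at (340,192), at the front of its slot with the green mark showing. Its position is 44 mm along the light, so the switch is fully on. The light is centred and free, and blue and black are in the tray.

```bash
python3 -c "
from workcell import *
print(job_done())"
```

```text
the job is handed in; nothing more can be done
None
```

The orange light is in the middle of the cork pad with its lens towards the bracket, released and switched fully on; blue and black are still in the tray, no tools were touched, and the job was handed in at about 20 s (no verdict came back).

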